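# Turn the spice carousel to the red-lidded jar

### The job

Push on a spoke of the cross handle on top of the spice carousel with a fingertip, and turn the carousel until the jar with the red lid stands squarely in line with the black pointer. Turn it gently, do not grip the handle, and do not touch or lift any of the jars. Leave the carousel at rest with all four jars upright in their places, and leave the other things on the worktop alone.

Things in the scene. Friction and masses are not known exactly. Their poses are not given: they have to be found in the camera images.
- jar_red_mid (a point): Middle of the spice jar with the red lid (45 mm across, 106 mm high; the only one with a red lid). Listed point: on the jar's axis, half-way up. Stands loose in an open cup of the carousel and must stay there.
- jar_white_mid (a point): Middle of the spice jar with the white-grey lid (46 mm across, 97 mm high). Listed point: on the jar's axis, half-way up. Stands loose in an open cup of the carousel and must stay there.
- jar_dark_a_mid (a point): Middle of one of the two spice jars with dark lids (41 mm across, 105 mm high; blue label). Listed point: on the jar's axis, half-way up. Stands loose in an open cup of the carousel and must stay there.
- jar_dark_b_mid (a point): Middle of the other spice jar with a dark lid (41 mm across, 105 mm high; green label). Listed point: on the jar's axis, half-way up. Stands loose in an open cup of the carousel and must stay there.
- mark (a point): The place where the red-lidded jar must come: a fixed point above the tray, 78 mm from the carousel's axis in the direction of the black pointer, 77 mm above the worktop. Does not turn.
- pointer (a point): Middle of the top of the pointer: a low black diamond, 37 mm corner to corner, 18 mm high, that sticks out from under the tray on the side nearer the robot, 150 mm from the axis. Belongs to the fixed foot; does not turn.
- tray_floor (a point): Centre of the carousel's tray floor, on its vertical axis, 24 mm above the worktop. Round light-wood tray 248 mm across, rim 30 mm above the worktop; four open wooden cups (54 mm wide, tops 57 mm above the worktop) a quarter turn apart, centres 78 mm from the axis, one jar in each (which varies); a steel column 16 mm thick rises from the middle. Jar tops reach at most 130 mm above the worktop.
- hub (a point): Centre of the cross handle on top of the column, on the turning axis, 205 mm above the worktop, level with the spokes. Fixed to the tray: dark hub 34 mm across, top at 220 mm, and four level steel spokes, half-way between the cups seen from above. The space between two spokes is open from above, with 70 mm free between spokes and jar tops.
- handle: The cross handle itself, the part to push; origin on the turning axis at worktop height (z = 0); z up, turns with the tray. One spoke lies 45 degrees anticlockwise from its x axis, the others a quarter turn apart. Each is a rod 10 mm thick.
- spoke_ball (a point): Centre of the black ball at the end of one of the four spokes, 18 mm across, 80 mm from the axis, 205 mm above the worktop. The other three balls lie 90, 180 and 270 degrees round the axis from it. Turns with the tray.
- tray (a joint): Turn of the carousel from its starting position, rad, positive anticlockwise seen from above. Free both ways for 6.2 rad. It needs about 0.1 N m to move (about 2 N at 60 mm from the axis, somewhat more when turned faster), has no spring and stays where it is left.
- mug: White mug with blue dots, 92 mm across, 93 mm high, standing to the left of the carousel; origin at the centre of its underside. Leave alone.
- timer: Round kitchen timer with a red top, 59 mm across, 52 mm high, in front on the left; origin at the centre of its underside. Leave alone.
- tin: Low round food tin, 86 mm across, 40 mm high, in front on the right; origin at the centre of its underside. Leave alone.
- mill: Steel pepper mill, 61 mm across, 206 mm high, to the right of the carousel; origin at the centre of its underside. Leave alone.
Not all that is in view belongs to the job. What is shaped like the part that bears jar_dark_b_mid but turquoise is not meant. What is shaped like the part that bears jar_red_mid but purple is not meant.

How it is judged (in metres and radians):
On the way, in this order (a step that is already met when the one before it is completed fails the run):
1. the carousel turns while a finger pushes on its cross handle (contact force between the fingers and handle above 0.3 N and (velocity of joint tray above 0.05 rad/s or velocity of joint tray below -0.05 rad/s)).
2. the red-lidded jar has come to the pointer (horizontal distance between jar_red_mid and mark below 0.013 m), for 0.2 s.
At the end, for the whole second after the job is handed in: The red-lidded jar's axis is within 13 mm (seen from above) of the marked place beside the pointer, the carousel is at rest, and all four jars stand upright on the tray in their cups (68 to 88 mm from its axis) (horizontal distance between jar_red_mid and mark below 0.013 m and velocity of joint tray between -0.03 and 0.03 rad/s and angle between each of jar_red_mid, jar_white_mid, jar_dark_a_mid, jar_dark_b_mid's own z axis and vertical below 0.1 rad and height (world z) of jar_red_mid between 0.066 and 0.085 m and horizontal distance between jar_red_mid and tray_floor between 0.068 and 0.088 m and height (world z) of jar_white_mid between 0.066 and 0.085 m and horizontal distance between jar_white_mid and tray_floor between 0.068 and 0.088 m and height (world z) of jar_dark_a_mid between 0.066 and 0.085 m and horizontal distance between jar_dark_a_mid and tray_floor between 0.068 and 0.088 m and height (world z) of jar_dark_b_mid between 0.066 and 0.085 m and horizontal distance between jar_dark_b_mid and tray_floor between 0.068 and 0.088 m); the robot touches nothing.
It fails at once if a jar is touched by the robot (contact force between any of the arm, the fingers and jar_red above 1 N or contact force between any of the arm, the fingers and jar_white above 1 N or contact force between any of the arm, the fingers and jar_dark_a above 1 N or contact force between any of the arm, the fingers and jar_dark_b above 1 N).
It fails at once if a jar is lifted more than about 15 mm or tipped (height (world z) of any of jar_red_mid, jar_white_mid, jar_dark_a_mid, jar_dark_b_mid above 0.095 m or angle between any of jar_red_mid, jar_white_mid, jar_dark_a_mid, jar_dark_b_mid's own z axis and vertical above 0.35 rad).
It fails at once if the handle is gripped or pushed hard (over 25 N) (contact force between the fingers and handle above 25 N).
It fails at once if the carousel is spun (faster than 2.5 rad/s) (velocity of joint tray above 2.5 rad/s or velocity of joint tray below -2.5 rad/s).
It fails at once if the mug, timer, tin or mill is moved more than 20 mm (distance of any of mug, timer, tin, mill from where it was at the start of the episode above 0.02 m).
It also fails if it takes over 48 s, if anything falls off the work surface, if the arm or the gripper's body presses on something with over 40 N, if the wrist force passes 120 N, or if a joint passes its speed limit or range.

### The arm

A 7-joint arm with a two-finger parallel gripper is mounted at the origin on a cart in front of the work surface, level with it; the furniture and walls round the work are solid. World frame = base frame: x ahead of the robot, y to its left, z up, the work surface at z = 0. Lengths are in m, angles in degrees, forces in N, time in s.
With the tool pointing down it reaches from about 0.4 to 0.875 m from the base axis. Payload 4.4 kg.
Tool frame: the origin (TCP) lies midway between the tips of the shut fingers; the grasp point (between the pads) lies robot.hold_point_z behind it (robot.hold_point_z is the distance from the TCP to the grasp point, in m); z points along the fingers, y is the direction in which the jaws open and shut (so a half turn about z gives the same grasp; the last joint's range is limited). The gripper opens to 85 mm and grips with 20 to 120 N. Pads are 22 mm wide; open, the fingers measure 114 mm over their backs; the gripper's body (76 mm by 85 mm) begins 54 mm behind the grasp point. The pads swing forward as they close: fully open they stand 13 mm farther back than shut.
Start: joints at [-79.171, 36.005, 2.206, 86.941, -1.547, 57.084, -1.146], TCP at [0.164, 0.629, 0.231] pointing down, gripper open.
Joint ranges: [-175.42, 175.42], [-21.48, 121.26], [-71.46, 75.88], [10.55, 141.38], [-63.04, 243.04], [13.31, 113.54], [-168.57, 168.57]. Speed limits (degrees/s): [147.25, 147.25, 180, 180, 180, 180, 180].

### API

Orientations are given as a 3x3 rotation matrix whose columns are the frame's x, y, z axes.
In Python, from plant import robot gives the robot as it stands.
- The arm moves only by the tool arm_command, never from a script. Its argument "plan" is one flat list of numbers, 5 for each row, row after row: the shift along the tool's x, y, z in m, then the turn about the tool's z in degrees, then the opening, from 0 (shut) to 1 (fully open). In form: [x, y, z, roll, gripper, x, y, z, roll, gripper, ...]. A call has exactly 8 rows; each row shifts and turns the commanded pose from where the row before left it, along the tool's axes as they then stand; what a row does not reach is not made up. A row lasts 1/8 s, in which the tool goes at most 62.5 mm and 10.7 degrees, less where a joint would pass 70% of its speed; a pose out of reach is approached as far as the arm can. A call is refused whole if a number of a shift passes 0.0625 or a number of a turn 10.7, either way. A call with a gripper value outside its range is refused whole. The fingers move at their own pace and stop on an object; the grip force is fixed at half the most. Time passes only in rows, so rows that do not move let the fingers close, or fill a call up. It gives the time, the measured TCP pose, the force and the opening at its end, in the units of the state.
- robot.state(): the state, without advancing time (a new reading comes with each control period).
- robot.get_image(name): name is "scene" or "top"; returns a dict with "pixels" (384x512x3 uint8, red, green, blue), "fx", "fy", "cx", "cy" (pixels), "R" (3x3) and "t" (3): a world point X has camera coordinates R X + t. Camera axes: x right, y down, z forward; pixel columns grow to the right and rows downward; lengths in m; the calibration is good to about 2 mm. A picture is of the moment at which its call begins. There is no depth.
- robot.job_done(): hands the job in, once; it reports no verdict.
The state is a dict: "time": time; "q": joint angles; "qd": joint speeds; "tau": joint torques, N m; "eef_pos": TCP position; "eef_rot": TCP orientation; "contact_force": force on the tool from outside, world axes, zero at the start; "moment": the same for the moment, N m; "width": finger opening in m.
Only numpy, scipy, OpenCV 4.12 (cv2) and the standard library are available. Lean on these libraries where they do the work, as an engineer would, in place of code of your own. Each camera call takes 0.05 s, during which the arm holds its last target. There are 200 camera calls.

## Working session

There is one attempt and no reset: what is moved stays moved. The work goes in short steps, Python scripts to look and compute and a tool call to move; the robot and the scene stay as the last step left them, time stands still between calls to the robot, and variables do not carry over. Pictures are saved under pics/ and viewed, about 8 in all and at most 12, crops included, and the job is handed in when it is done.

Besides the shell and the picture viewer there is one more tool, called after "Emit:" as name(argument=value, ...) on one line, values as JSON. arm_command: Moves the arm, as the interface text tells. Its arguments: {"type":"object","properties":{"plan":{"type":"array","items":{"type":"number"}}},"required":["plan"]}

```bash
mkdir -p pics; cat > h.py <<'E'
import numpy as np, cv2
from plant import robot
def grab(n,save=None):
    im=robot.get_image(n)
    if save: cv2.imwrite('pics/'+save,im['pixels'][:,:,::-1])
    return im
def ray(im,u,v,z):
    R=np.array(im['R']);t=np.array(im['t']);c=-R.T@t
    d=R.T@np.array([(u-im['cx'])/im['fx'],(v-im['cy'])/im['fy'],1]);return c+d*(z-c[2])/d[2]
def proj(im,X):
    p=np.array(im['R'])@np.array(X)+np.array(im['t']);return np.array([im['fx']*p[0]/p[2]+im['cx'],im['fy']*p[1]/p[2]+im['cy']])
E
python3 - <<'E'
from h import *
a=grab('scene');b=grab('top')
cv2.imwrite('pics/a.png',cv2.resize(a['pixels'][:,:,::-1],(800,600)))
cv2.imwrite('pics/b.png',cv2.resize(b['pixels'][:,:,::-1],(800,600)))
s=robot.state();print(s['time'],s['eef_pos'],s['eef_rot'],s['width'])
E
```

```text
0.1 [0.16365595 0.62846802 0.23049766] [[-9.67715808e-01  2.52043508e-01 -4.29888720e-04]
 [ 2.52043874e-01  9.67714387e-01 -1.65826012e-03]
 [-1.94419776e-06 -1.71307535e-03 -9.99998533e-01]] 0.08533280935199711
```

View pics/a.png

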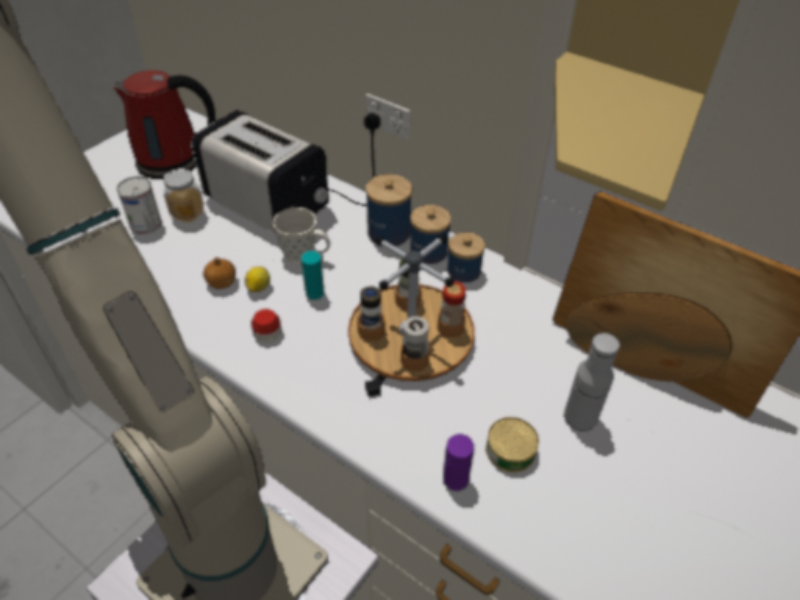

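View pics/b.png

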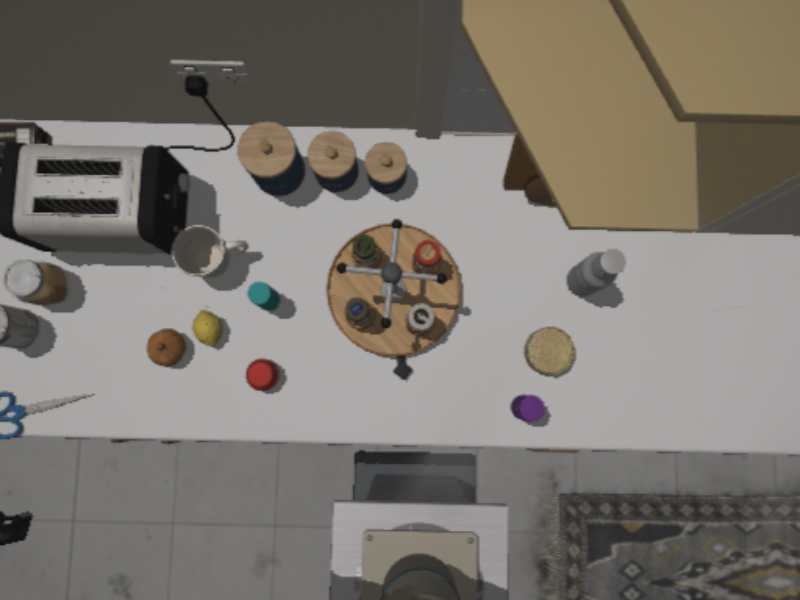

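The pictures show the carousel with four jars. The top view puts the red lid at about (428,252), white (421,318), dark (358,312) and (364,248), and the pointer at (402,368). The other red things are the timer (262,375) and the kettle. The purple (528,408) and turquoise (263,295) cylinders are decoys. The red-lidded jar in the carousel cup is the one meant. Next I'll measure and confirm it in a crop.

```bash
python3 - <<'E'
from h import *
b=grab('top');p=b['pixels']
hsv=cv2.cvtColor(p,cv2.COLOR_RGB2HSV)
def blobs(m,x0,y0,x1,y1,amin=8):
    k=np.zeros_like(m);k[y0:y1,x0:x1]=m[y0:y1,x0:x1]
    n,l,s,c=cv2.connectedComponentsWithStats(k)
    return [(c[i],s[i]) for i in range(1,n) if s[i,4]>=amin]
dark=((p.max(2)<60)*255).astype(np.uint8)
red=(((hsv[...,0]<6)|(hsv[...,0]>174))&(hsv[...,1]>140)&(hsv[...,2]>80)).astype(np.uint8)*255
for c,s in blobs(dark,200,130,310,250): print('dark',c,s[:5],ray(b,*c,.205)[:2],ray(b,*c,.018)[:2])
for c,s in blobs(red,200,130,310,230): print('red',c,s,ray(b,*c,.13)[:2])
w=((hsv[...,0]>5)&(hsv[...,0]<20)&(hsv[...,1]>70)).astype(np.uint8)*255
k=np.zeros_like(w);k[138:232,205:300]=w[138:232,205:300]
h=cv2.convexHull(cv2.findNonZero(cv2.morphologyEx(k,cv2.MORPH_OPEN,np.ones((3,3)))))
(e,ax,an)=cv2.fitEllipse(h);print('tray',e,ax,ray(b,*e,.03))
cv2.imwrite('pics/c.png',cv2.resize(p[135:250,195:315,::-1],None,fx=5,fy=5,interpolation=cv2.INTER_CUBIC))
E
```

```text
dark [253.69230769 143.11538462] [251 141   6   5  26] [0.61939811 0.04934753] [0.66363076 0.0525068 ]
dark [234.56626506 160.72891566] [226 151  18  21 166] [0.57305412 0.09616541] [0.60959356 0.10709657]
dark [218.2  171.24] [216 169   5   6  25] [0.54532777 0.13624859] [0.57726456 0.15383365]
dark [252.08510638 178.21276596] [244 170  13  16  47] [0.52974379 0.05107118] [0.5590936  0.05451659]
dark [282.44444444 177.41666667] [280 174   7   7  36] [ 0.53359793 -0.02470322] [ 0.56358754 -0.03383655]
dark [232.35849057 203.37735849] [224 197  14  11  53] [0.46545495 0.09831031] [0.48413266 0.10959752]
dark [268.65625 201.9375 ] [265 198   9   9  32] [0.47120195 0.00842781] [0.49083367 0.00479432]
dark [246.28571429 206.31428571] [243 203   7   7  35] [0.45897613 0.06360054] [0.47657835 0.06912585]
dark [267.84210526 212.21052632] [262 210  12   5  19] [0.44561676 0.00989645] [0.46100129 0.00650675]
dark [257.03409091 235.14772727] [252 228  11  15  88] [0.38850257 0.03523343] [0.394406   0.03604974]
red [273.23958333 161.875     ] [266 154  16  16  96] [ 0.58712507 -0.00299529]
tray (251.50827026367188, 185.06405639648438) (84.51909637451172, 85.26456451416016) [0.5372133  0.05543687 0.03      ]
```

View pics/c.png

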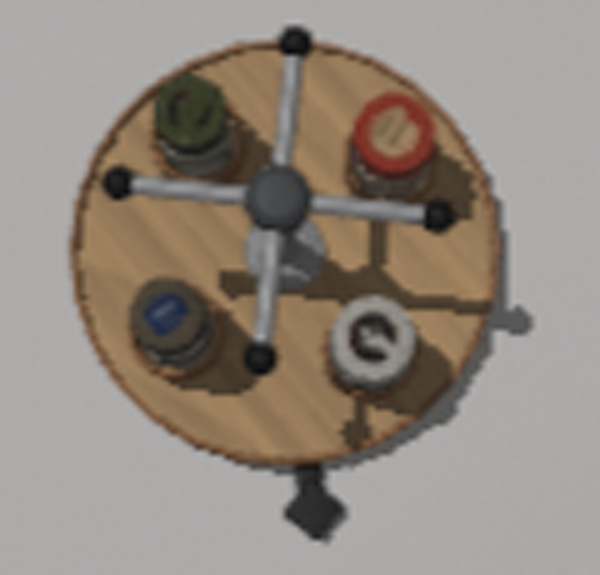

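The crop confirms the red lid on the carousel (crop 395,135), with the balls, hub and pointer clear. Hub is at about (0.538, 0.0555), spokes at -4.6° plus multiples of 90°, red jar at about -50° and pointer at about -172°. The turn needed is about 122° clockwise. I'll push the near spoke (174.6°) with the shut fingertip and first move above the near-right gap.

Emit:
arm_command(plan=[0, 0, -0.06, -9.2, 0, -0.0237, -0.0356, 0, 0, 0, -0.0237, -0.0356, 0, 0, 0, -0.0237, -0.0356, 0, 0, 0, -0.0237, -0.0356, 0, 0, 0, -0.0237, -0.0356, 0, 0, 0, -0.0237, -0.0356, 0, 0, 0, -0.0237, -0.0356, 0, 0, 0])

```text
time: 1.15
eef_pos: [0.306, 0.3639, 0.2912]
eef_rot: [[-0.996, 0.094, -0.0], [0.094, 0.996, -0.0], [-0.0, -0.0, -1.0]]
contact_force: [1.0, 0.2, -0.5]
width: -0.0002
```

Emit:
arm_command(plan=[-0.0237, -0.0356, 0, 0, 0, -0.0237, -0.0356, 0, 0, 0, -0.0237, -0.0356, 0, 0, 0, -0.0237, -0.0356, 0, 0, 0, -0.0237, -0.0356, 0, 0, 0, -0.0237, -0.0356, 0, 0, 0, -0.0237, -0.0356, 0, 0, 0, 0, 0, 0, 0, 0])

```text
time: 2.15
eef_pos: [0.4484, 0.0982, 0.2913]
eef_rot: [[-0.995, 0.101, 0.001], [0.101, 0.995, -0.001], [-0.001, -0.001, -1.0]]
contact_force: [-0.1, 0.5, -0.1]
width: -0.0001
```

Emit:
arm_command(plan=[-0.0155, -0.0225, 0, 0, 0, -0.0155, -0.0225, 0, 0, 0, -0.0155, -0.0225, 0, 0, 0, 0, 0, 0, 0, 0, 0, 0, 0.027, 0, 0, 0, 0, 0.027, 0, 0, 0, 0, 0.026, 0, 0, 0, 0, 0.026, 0, 0])

```text
time: 3.15
eef_pos: [0.4864, 0.0322, 0.1845]
eef_rot: [[-0.996, 0.092, -0.001], [0.092, 0.996, 0.001], [0.001, 0.001, -1.0]]
contact_force: [-0.6, 0.9, 0.2]
width: -0.0002
```

```bash
python3 - <<'E'
from h import *
a=grab('scene');b=grab('top')
A=cv2.resize(a['pixels'][130:260,200:330,::-1],(400,400));B=cv2.resize(b['pixels'][130:250,195:315,::-1],(400,400))
cv2.imwrite('pics/d.png',np.hstack([A,B]));s=robot.state();print(s['time'],s['eef_pos'],s['contact_force'])
E
```

```text
3.25 [0.48454083 0.03180275 0.18317323] [-0.04658272 -0.12679563  0.95559191]
```

View pics/d.png

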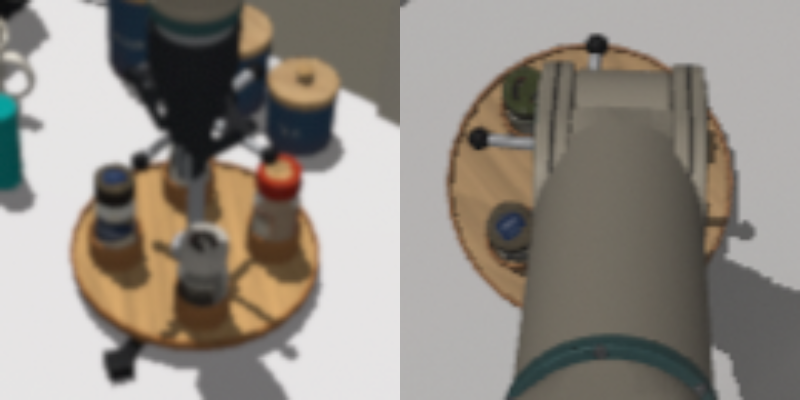

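The view shows the shut fingertip hanging in the gap above the jars, clear of everything, with the balls where they were. Now I'll advance to contact and push along the arc.

Emit:
arm_command(plan=[0, 0.0025, 0, 0, 0, 0, 0.0025, 0, 0, 0, 0, 0.0025, 0, 0, 0, 0, 0.0025, 0, 0, 0, 0.0009, 0.0027, 0, 3, 0, 0.0012, 0.0036, 0, 4, 0, 0.0012, 0.0036, 0, 4, 0, 0.0012, 0.0036, 0, 4, 0])

```text
time: 4.25
eef_pos: [0.4854, 0.053, 0.1854]
eef_rot: [[-0.936, 0.352, -0.002], [0.352, 0.936, -0.001], [0.001, -0.002, -1.0]]
contact_force: [-2.6, -2.6, 2.6]
width: -0.0001
```

```bash
cat > ball.py <<'E'
from h import *
def balls():
    b=grab('top');p=b['pixels'];m=(p.max(2)<60).astype(np.uint8)
    n,l,s,c=cv2.connectedComponentsWithStats(m)
    for i in range(1,n):
        X=ray(b,*c[i],.205)[:2]-[.539,.056]
        if 12<s[i,4]<60 and .068<np.hypot(*X)<.092: print('ball',np.round(c[i],1),s[i,4],np.round(np.hypot(*X),4),np.round(np.degrees(np.arctan2(X[1],X[0])),1))
    s=robot.state();print(s['time'],np.round(s['eef_pos'],4),np.round(s['contact_force'],2),'yaz',np.degrees(np.arctan2(s['eef_rot'][1][1],s['eef_rot'][0][1])))
    return b
E
python3 -c "from ball import *;balls()"
```

```text
ball [258.6 144.1] 27 0.0805 -13.7
ball [219.  166.1] 27 0.0811 76.2
ball [281.1 182.3] 35 0.0796 -102.9
ball [273.5 200.2] 56 0.0867 -136.7
4.3 [0.4856 0.0539 0.1854] [-0.85  0.51  0.14] yaz 69.3464137309469
```

Contact is made and the carousel has turned 9° clockwise, with about 113° to go. I'll continue the arc.

Emit:
arm_command(plan=[0.0014, 0.0035, 0, 4, 0, 0.0014, 0.0035, 0, 4, 0, 0.0014, 0.0035, 0, 4, 0, 0.0014, 0.0035, 0, 4, 0, 0.0014, 0.0035, 0, 4, 0, 0.0014, 0.0035, 0, 4, 0, 0.0014, 0.0035, 0, 4, 0, 0.0014, 0.0035, 0, 4, 0])

```text
time: 5.3
eef_pos: [0.4914, 0.0828, 0.1852]
eef_rot: [[-0.609, 0.793, -0.003], [0.793, 0.609, -0.0], [0.001, -0.002, -1.0]]
contact_force: [-3.6, -1.6, 1.6]
width: -0.0001
```

```bash
python3 -c "from ball import *;balls()"
```

```text
ball [274.6 153.9] 28 0.0807 -47.9
ball [271.1 198.3] 36 0.0794 -137.6
5.35 [0.4921 0.0835 0.1852] [-0.64  0.63 -0.12] yaz 37.438681278345086
```

Emit:
arm_command(plan=[0.0014, 0.0035, 0, 4, 0, 0.0014, 0.0035, 0, 4, 0, 0.0014, 0.0035, 0, 4, 0, 0.0014, 0.0035, 0, 4, 0, 0.0014, 0.0035, 0, 4, 0, 0.0014, 0.0035, 0, 4, 0, 0.0014, 0.0035, 0, 4, 0, 0.0014, 0.0035, 0, 4, 0])

```text
time: 6.35
eef_pos: [0.5126, 0.1042, 0.1851]
eef_rot: [[-0.097, 0.995, -0.002], [0.995, 0.097, -0.0], [0.0, -0.002, -1.0]]
contact_force: [-2.7, -1.2, 1.8]
width: -0.0001
```

Emit:
arm_command(plan=[0.0014, 0.0035, 0, 4, 0, 0.0014, 0.0035, 0, 4, 0, 0.0014, 0.0035, 0, 4, 0, 0.0014, 0.0035, 0, 4, 0, 0.0014, 0.0035, 0, 4, 0, 0.0014, 0.0035, 0, 4, 0, 0.0014, 0.0035, 0, 4, 0, 0, 0, 0, 0, 0])

```text
time: 7.35
eef_pos: [0.5387, 0.1115, 0.185]
eef_rot: [[0.379, 0.925, -0.001], [0.925, -0.379, -0.0], [-0.0, -0.0, -1.0]]
contact_force: [-0.9, -0.1, 0.1]
width: -0.0001
```

```bash
python3 - <<'E'
from ball import *
b=balls();a=grab('scene')
A=cv2.resize(a['pixels'][130:260,200:330,::-1],(400,400));B=cv2.resize(b['pixels'][130:250,195:315,::-1],(400,400))
cv2.imwrite('pics/e.png',np.hstack([A,B]))
E
```

```text
ball [262.8 145.5] 26 0.0805 -21.6
ball [279.2 165.5] 16 0.0761 -71.1
ball [279.  175.7] 45 0.0721 -91.0
ball [279.7 186.6] 36 0.0795 -111.1
ball [237.2 203.8] 33 0.0803 157.9
7.4 [0.5388 0.1115 0.1851] [-0.55  0.41 -1.02] yaz -22.25210064741935
```

View pics/e.png

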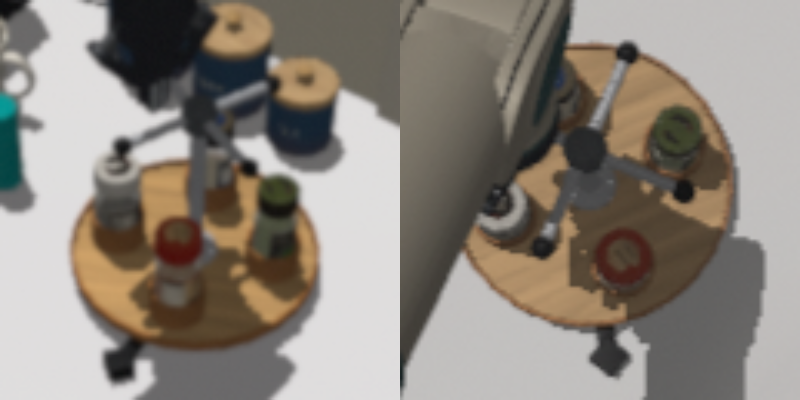

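The red jar is now in front at about -156.8°, with the pointer at -172.2°, so about 15° remains. All jars stand upright. The last bit goes slowly.

Emit:
arm_command(plan=[0.0007, 0.0018, 0, 2, 0, 0.0007, 0.0018, 0, 2, 0, 0.0007, 0.0018, 0, 2, 0, 0.0007, 0.0018, 0, 2, 0, 0.0007, 0.0018, 0, 2, 0, 0.0007, 0.0018, 0, 2, 0, 0.0007, 0.0018, 0, 2, 0, 0, 0, 0, 0, 0])

```text
time: 8.45
eef_pos: [0.5528, 0.1093, 0.1854]
eef_rot: [[0.594, 0.804, 0.001], [0.804, -0.594, -0.001], [0.0, 0.001, -1.0]]
contact_force: [-0.7, 0.3, -0.9]
width: 0.0003
```

```bash
python3 - <<'E'
from ball import *
b=balls();p=b['pixels']
hsv=cv2.cvtColor(p,cv2.COLOR_RGB2HSV)
m=(((hsv[...,0]<6)|(hsv[...,0]>174))&(hsv[...,1]>130)&(hsv[...,2]>50)).astype(np.uint8)
n,l,s,c=cv2.connectedComponentsWithStats(m[130:240,195:315])
for i in range(1,n):
    if s[i,4]>30: print('red',s[i],ray(b,s[i,0]+s[i,2]/2-.5+195,s[i,1]+s[i,3]/2-.5+130,.13))
a=np.radians(187.8);print('mark',.5385+.078*np.cos(a),.0558+.078*np.sin(a))
E
```

```text
ball [270.2 150. ] 25 0.0803 -37.4
ball [281.8 173.6] 18 0.079 -87.0
ball [275.2 194.2] 40 0.0795 -127.1
ball [229.  198.4] 38 0.0797 140.3
8.5 [0.5529 0.1094 0.1854] [-0.8  -0.29 -0.44] yaz -36.40746962227834
red [ 51  71  16  16 114] [0.46070008 0.04661431 0.13      ]
mark 0.4612216684432274 0.04521418535012424
```

The lid centre is within about 2 mm of the mark. I'll back off and lift straight up, then check.

Emit:
arm_command(plan=[0, -0.004, 0, 0, 0, 0, -0.006, 0, 0, 0, 0, 0, 0, 0, 0, 0, 0, -0.03, 0, 0, 0, 0, -0.04, 0, 0, 0, 0, -0.04, 0, 0, 0, -0.05, -0.02, 0, 0, 0, -0.05, 0, 0, 0])

```text
time: 9.5
eef_pos: [0.4643, 0.1751, 0.3169]
eef_rot: [[0.595, 0.804, 0.004], [0.804, -0.595, 0.002], [0.004, 0.002, -1.0]]
contact_force: [-1.5, 0.7, -0.2]
width: 0.0005
```

Emit:
arm_command(plan=[0.04, -0.04, 0, 0, 0, 0.04, -0.04, 0, 0, 0, 0.04, -0.04, 0, 0, 0, 0.04, -0.04, 0, 0, 0, 0, 0, 0, 0, 0, 0, 0, 0, 0, 0, 0, 0, 0, 0, 0, 0, 0, 0, 0, 0])

```text
time: 10.5
eef_pos: [0.4304, 0.3974, 0.3157]
eef_rot: [[0.595, 0.804, 0.0], [0.804, -0.595, 0.0], [0.0, -0.0, -1.0]]
contact_force: [0.1, -0.9, -0.5]
width: 0.0003
```

```bash
python3 - <<'E'
from ball import *
b=balls();a=grab('scene');p=b['pixels']
hsv=cv2.cvtColor(p,cv2.COLOR_RGB2HSV)
m=(((hsv[...,0]<6)|(hsv[...,0]>174))&(hsv[...,1]>130)&(hsv[...,2]>50)).astype(np.uint8)
n,l,s,c=cv2.connectedComponentsWithStats(m[130:240,195:315])
for i in range(1,n):
    if s[i,4]>30: print('red',s[i],ray(b,s[i,0]+s[i,2]/2-.5+195,s[i,1]+s[i,3]/2-.5+130,.13))
A=cv2.resize(a['pixels'][130:260,200:330,::-1],(400,400));B=cv2.resize(p[130:250,195:315,::-1],(400,400))
cv2.imwrite('pics/f.png',np.hstack([A,B]))
E
```

```text
ball [270.2 150.1] 27 0.0799 -37.6
ball [225.3 154.5] 28 0.0808 52.3
ball [222.5 182.6] 28 0.0721 107.8
ball [275.1 194.3] 36 0.0796 -127.3
10.55 [0.4303 0.3977 0.3157] [ 0.13 -0.13  0.09] yaz -36.505486711695646
red [ 51  71  17  16 113] [0.46073168 0.04529444 0.13      ]
```

View pics/f.png

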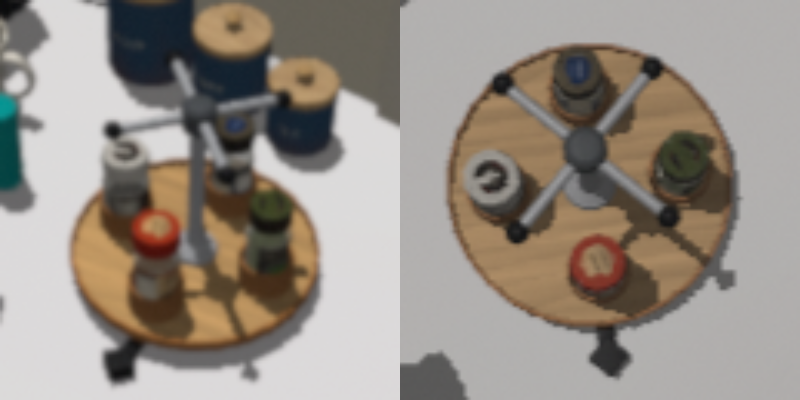

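The red-lidded jar is in line with the pointer, all four jars stand in their cups, and the arm is clear.

```bash
python3 -c "from plant import robot;print(robot.job_done())"
```

```text
the job is handed in; nothing more can be done
None
```

I pushed the near spoke with the shut fingertip and turned the carousel about 123° clockwise. Then I backed the finger off, lifted it clear and handed the job in at about 10.6 s.

- **Position:** the lid centre measured (0.461, 0.045) m against a computed mark of (0.461, 0.045) m. That is within about 2 mm, before the roughly 2 mm calibration error.
- **At rest:** the ball angles were the same to about 0.2° before and after the finger let go.
- **Jars:** all four stood upright in their cups in both final views.
- **Forces:** the tool force readings, taken at the end of each move, stayed under about 5 N.
- **Readings that disagreed:** two ball readings were off. One, taken while the arm still partly covered the view, was about 2.5° off. The other, after the arm had left, was at the wrong radius, so I took it for part of the white jar's lid. I relied on the clear balls and the lid itself.
- **Not checked:** I did not measure the mug, timer, tin and mill again. The arm passed well above the mug, stayed away from the other three, and its readings showed no contact with any of them.

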